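# Seat the keyed star wheel on the jar indexer's spindle

### The arm

A 6-joint arm with a two-finger parallel gripper is mounted at the origin on a cart in front of the work surface, level with it; the furniture and walls round the work are solid. World frame = base frame: x ahead of the robot, y to its left, z up, the work surface at z = 0. Lengths are in mm, angles in rad, forces in N, time in s.
With the tool pointing down it reaches from about 350 to 975 mm from the base axis. Payload 7.1 kg.
Tool frame: the origin (TCP) lies at the very end of the fingers, on their centre line; the grasp point (between the pads) lies 19 mm behind it; z points along the fingers, y is the line along which they close (so a half turn about z gives the same grasp; the last joint's range is limited). The gripper opens to 88 mm and grips with 3 to 60 N. Pads are 20 mm wide; open, the fingers measure 115 mm over their backs; the gripper's body (75 mm by 178 mm) begins 61 mm behind the grasp point.
Start: joints at [-1.31, 0.423, 1.63, -0, 1.089, -0.019], TCP at [172.62, -600.672, 222.675] pointing down, gripper open.
Joint ranges: [-3, 3], [-0.9, 2.11], [0.09, 2.58], [-1.31, 4.45], [0.11, 2.69], [-2.54, 2.54]. Speed limits (rad/s): [2.39, 2.39, 3.01, 3.14, 3.14, 3.14].

### API

Orientations are given as a rotation vector (axis times angle).
In Python, from workcell import * gives the robot as it stands.
- The arm moves only by the tool step_arm, never from a script. Its argument "deltas" is a list of rows, each a list of 3 entries, a list of its own where there are three numbers: the shift along the tool's x, y, z in units of 300 mm (1.0 is 300 mm), then the turn, a rotation vector about the tool's x, y, z in units of 1.5 rad (1.0 is 1.5 rad), then the gripper command: -1 is shut, 1 is fully open, values between are in proportion. In form: [[[dx, dy, dz], [rx, ry, rz], gripper], ...]. A call has 1 to 20 rows; each row is the pose to reach, as a shift and turn from the pose commanded when the call began, along the tool's axes at that moment; what a row does not reach only later rows make up. A row lasts 1/12 s, in which the tool goes at most 41.7 mm and 7.16 degrees, less where a joint would pass 70% of its speed; a pose out of reach is approached as far as the arm can. A call with a number of a shift or a turn outside -1 to 1 is refused whole. A call with a gripper value outside its range is refused whole. The fingers move at their own pace and stop on an object; the grip force is fixed at half the most. Time passes only in rows, so rows that repeat a pose let the fingers close. It gives the time, the measured TCP pose, the force, the opening and the grip force at its end, in the units of the state.
- get_obs(): the state, without advancing time (a new reading comes with each control period).
- get_image(name): name is "scene" or "top"; returns a dict with "pixels" (384x512x3 uint8, red, green, blue), "fx", "fy", "cx", "cy" (pixels), "T" (4x4, takes a point from camera to world coordinates). Camera axes: x right, y down, z forward; pixel columns grow to the right and rows downward; lengths in mm; the calibration is good to about 2 mm. A picture is of the moment at which its call begins. There is no depth.
- close_job(): hands the job in; it is judged then, once.
The state is a dict: "t": time; "qpos": joint angles; "qvel": joint speeds; "joint_torque": joint torques, N m; "ee_pos": TCP position; "orientation": TCP orientation; "ft_force": force on the tool from outside, world axes, zero at the start; "moment": the same for the moment, N m; "width": finger opening in mm; "grasp_force": force on a finger pad.
Only numpy, scipy, OpenCV 4.12 (cv2) and the standard library are available. Lean on these libraries where they do the work, as an engineer would, in place of code of your own. Each camera call takes 0.05 s, during which the arm holds its last target. There are 200 camera calls.

### The job

The jar indexing table is being changed over to the small sample jars: fit the star wheel with the five small pockets on its spindle. Lower it over the spindle with the hub boss up, turn it under light pressure until its keyway drops over the key, bring it fully home and level on the shoulder, and let go. Feel for the key and never force the wheel down on it; leave the other star wheel and the sample jars where they are.

Things in the scene. Friction and masses are not known exactly. Their poses are not given: they have to be found in the camera images.
- star_wheel: The wheel to fit, flat on the table, boss up: aluminium hub 54 mm tall in a white plastic disc 12 mm thick (disc flush with the hub's underside), 136 mm across, with five pockets of 62 mm diameter between five teeth. 0.34 to 0.55 kg. Origin: on the axis at its underside; +z up. Bore 27 mm, with a keyway 10 mm wide in its -x side, full height, cut to 19 mm from the axis, in line with a tooth.
- star_wheel_grip (a point): Grip point of the same wheel's hub boss: on the axis, 37 mm above the wheel's underside; axes as star_wheel. The boss stands from 12 to 54 mm above the underside, is 52 mm in diameter and has two upright flats 46 mm apart, facing +y and -y, each 24 mm wide: grip across them.
- machine: Jar indexing table, fixed on the bench: housing 215 x 205 mm, round steel plate 236 mm across at 60 mm height, round-bar guide rail along the plate's rear edge (radius 112 mm, top 96 mm above the bench). Origin: below the spindle axis at bench height; +z up, -x toward the front panel with the two black knobs, which faces the robot within 15 degrees.
- spindle_seat (a point): On the axis of the upright steel spindle, top of its 44 mm wide shoulder (72 mm above the bench), on which the wheel's underside rests when home; axes as machine. The spindle is 25 mm in diameter. Its gearbox is self-locking: it does not turn.
- spindle_tip (a point): Top end of the spindle, on its axis, 48 mm above the seat; axes as machine. The last 7 mm taper from 25 mm down to 17 mm diameter.
- key_top_level (a point): On the spindle axis at the height of the key's top, 20 mm above the seat; axes as machine. The upright key (8 mm wide, square top end, from the seat up, reaching 17.5 mm from the axis) points to the machine's -x, but up to 0.65 rad to either side; that angle is not reported, only seen or felt. Out of line, the wheel rests here on the key; in line within about 0.07 rad, it can drop.
- big_star_centre (a point): The other star wheel, for large jars, lying flat: the same hub, disc 143 mm across with four pockets of 88 mm diameter. Point: centre of its hub, 27 mm above its underside. Bystander: leave it alone.
- sample_a: Small sample jar with black lid, 60 mm in diameter, 67 mm tall, standing left of the machine. Origin: centre of its underside. Bystander: leave it alone.
- sample_b: The same kind of small sample jar, standing at the right, beyond the star wheel. Origin: centre of its underside. Bystander: leave it alone.

How it is judged (in metres and radians):
On the way:
1. the star wheel's hub is over the spindle, upright (z of star_wheel in the frame of spindle_seat below 0.032 m and horizontal distance between star_wheel and spindle_seat below 0.004 m and angle between star_wheel's own z axis and vertical below 0.15 rad), for 0.05 s.
At the end, for the whole second after the job is handed in: The five-pocket star wheel is on the spindle, boss up, its underside within 2 mm of the shoulder, its axis within 3 mm of the spindle's, level within 0.03 rad and at rest (z of star_wheel in the frame of spindle_seat between -0.003 and 0.002 m and horizontal distance between star_wheel and spindle_seat below 0.003 m and angle between star_wheel's own z axis and vertical below 0.03 rad and linear speed of star_wheel below 0.02 m/s); the robot touches nothing.
It fails at once if the wheel is forced on the spindle or key with more than 60 N (contact force between star_wheel and machine above 60 N).
It fails at once if the other star wheel is moved by more than 20 mm (distance of big_star_centre from where it was at the start of the episode above 0.02 m).
It fails at once if a sample jar is moved by more than 20 mm (distance of any of sample_a, sample_b from where it was at the start of the episode above 0.02 m).
It also fails if it takes over 64 s, if anything falls off the work surface, if the arm or the gripper's body presses on something with over 40 N, if the wrist force passes 120 N, or if a joint passes its speed limit or range.

## Working session

There is one attempt and no reset: what is moved stays moved. The work goes in short steps, Python scripts to look and compute and a tool call to move; the robot and the scene stay as the last step left them, time stands still between calls to the robot, and variables do not carry over. Pictures are saved under pics/ and viewed, at most 10 in all, crops included, and the job is handed in when it is done.

Besides the shell and the picture viewer there is one more tool, called as name(argument=value, ...) on one line, values as JSON. step_arm: Moves the arm, as the interface text tells. Its arguments: {"type":"object","properties":{"deltas":{"type":"array","items":{"type":"array"}}},"required":["deltas"]}

```bash
mkdir -p pics; python3 - <<'E'
from workcell import *
import cv2,numpy as np
o=get_obs();print({k:np.round(o[k],3) for k in ('t','ee_pos','orientation','ft_force','width')})
for n in('scene','top'):
    g=get_image(n);cv2.imwrite(f'pics/{n}0.png',g['pixels'][:,:,::-1]);print(n,g['fx'],g['fy'],g['cx'],g['cy'],np.round(g['T'],3).tolist())
E
```

```text
{'t': np.float64(0.0), 'ee_pos': array([ 172.477, -600.154,  221.906]), 'orientation': array([-3.109, -0.438,  0.   ]), 'ft_force': array([0.348, 0.645, 0.648]), 'width': np.float64(87.591)}
scene 405.88899305715876 405.88899305715876 258.575890767494 195.55441472991518 [[-0.601, -0.613, 0.513, -65.169], [-0.799, 0.459, -0.388, 645.197], [0.002, -0.643, -0.766, 963.689], [0.0, 0.0, 0.0, 1.0]]
top 476.8499835435676 476.8499835435676 262.85685199453746 188.82215506829033 [[-0.025, -0.993, 0.118, 325.52], [-1.0, 0.023, -0.013, 202.273], [0.01, -0.119, -0.993, 1448.636], [0.0, 0.0, 0.0, 1.0]]
```

View pics/scene0.png

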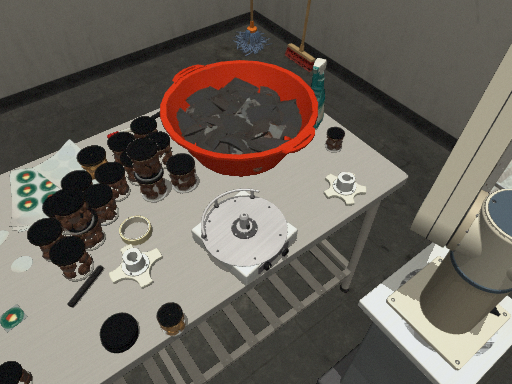

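View pics/top0.png

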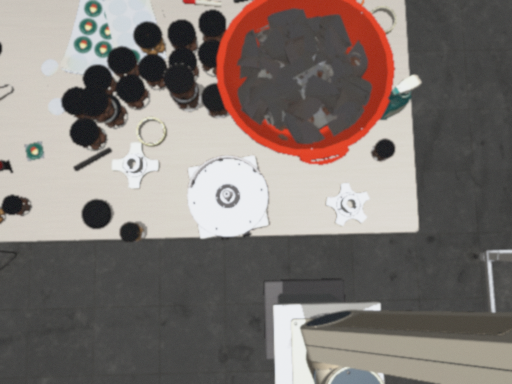

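The five-pocket wheel is at scene (345,185) and top (349,204). The machine is at scene (243,228) and top (228,196). I'll enlarge both.

```bash
python3 - <<'E'
import cv2,numpy as np
def crop(f,u,v,w,h,s):
    im=cv2.imread(f)[v:v+h,u:u+w]; return cv2.resize(im,None,fx=s,fy=s,interpolation=cv2.INTER_CUBIC)
# each panel 400x300 : 50x37.5 ->8x
P=[('pics/top0.png',324,184,50,37,8),('pics/scene0.png',320,167,50,37,8),('pics/top0.png',203,178,50,37,8),('pics/scene0.png',219,210,50,37,8)]
c=[crop(*p) for p in P]
cv2.imwrite('pics/c1.png',np.vstack([np.hstack(c[:2]),np.hstack(c[2:])]))
E
```

```text
(no output)
```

View pics/c1.png

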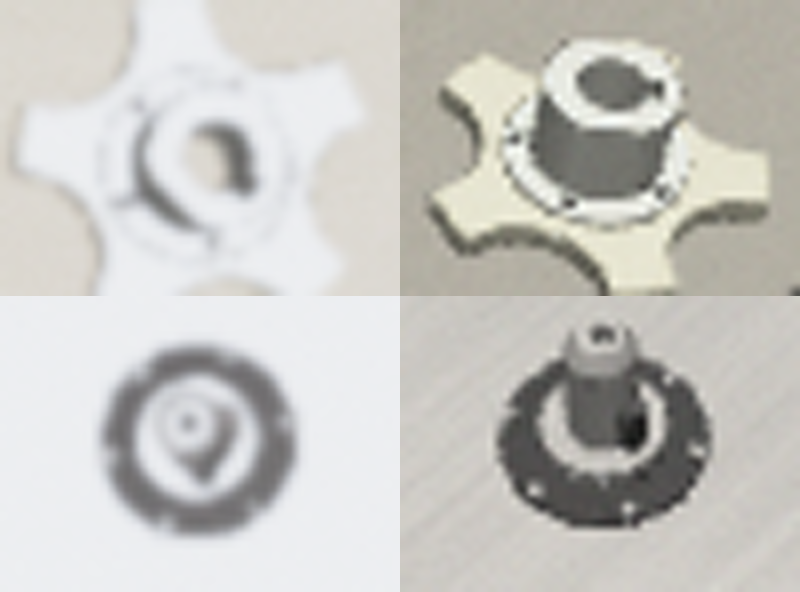

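The crops show these positions (8x panel px):
- **Keyway:** in the hub's lower-right in top (243,185), and at the right in scene (655,88).
- **Spindle tip:** top panel (189,128), scene panel (201,40).
- **Key:** top panel (207,178), scene panel (230,125).

Next I'll fit both poses from these.

```bash
cat > h.py <<'E'
from workcell import *
import cv2,numpy as np
from scipy.optimize import least_squares
from scipy.spatial.transform import Rotation as R
CAM={}
def cam(n):
    if n not in CAM: CAM[n]=get_image(n)
    return CAM[n]
def proj(n,p):
    g=cam(n);q=np.linalg.inv(g['T'])@np.append(p,1)
    return np.array([g['fx']*q[0]/q[2]+g['cx'],g['fy']*q[1]/q[2]+g['cy']])
def back(n,uv,z):
    g=cam(n);d=g['T'][:3,:3]@[(uv[0]-g['cx'])/g['fx'],(uv[1]-g['cy'])/g['fy'],1];o=g['T'][:3,3]
    return o+d*(z-o[2])/d[2]
def px(x,y,u0,v0,s=8): return np.array([u0+(x+.5)/s-.5,v0+(y+.5)/s-.5])
E
python3 - <<'E'
from h import *
T=lambda x,y:px(x,y,324,184); S=lambda x,y:px(x,y,320,167)
M=lambda x,y:px(x,y,203,178); N=lambda x,y:px(x,y,219,210)
print('hub top',back('top',T(210,150),54),back('scene',S(212,84),54))
print('tips top',[back('top',T(*p),12).round(1).tolist() for p in((20,140),(356,92))])
print('tips sc',[back('scene',S(*p),12).round(1).tolist() for p in((47,225),(65,72),(368,193))])
print('keyway end',back('top',T(243,190),54),back('scene',S(260,88),54))
print('spindle tip',back('top',M(189,127),120),back('scene',N(201,36),120))
print('ring',back('top',M(199,143),62),back('scene',N(203,147),62))
print('key',back('top',M(206,180),92),back('scene',N(232,106),92))
E
```

```text
hub top [445.81015424 -70.52466843  54.        ] [442.98685766 -72.82593775  54.        ]
tips top [[454.9, -6.9, 12.0], [470.2, -135.3, 12.0]]
tips sc [[451.8, -3.0, 12.0], [506.3, -63.6, 12.0], [389.3, -113.6, 12.0]]
keyway end [430.79036    -81.97851818  54.        ] [430.56241418 -85.97282749  54.        ]
spindle tip [473.29862436 288.03612302 120.        ] [472.60187429 287.07003704 120.        ]
ring [473.78593252 288.22314701  62.        ] [470.58882098 289.51880548  62.        ]
key [457.24303294 284.07874137  92.        ] [460.52815807 283.95816162  92.        ]
```

```bash
python3 - <<'E'
from h import *
T=lambda x,y:px(x,y,324,184); S=lambda x,y:px(x,y,320,167)
obs=[('top',T(20,140),0),('top',T(356,92),2),('scene',S(47,225),0),('scene',S(65,72),1),('scene',S(368,193),3)]
def f(p):
    r=[]
    for n,uv,k in obs:
        a=np.radians(p[2]+72*(1-k)); r+=list(proj(n,[p[0]+68*np.cos(a),p[1]+68*np.sin(a),12])-uv)
    r+=list(proj('top',[p[0],p[1],54])-T(210,150))+list(proj('scene',[p[0],p[1],54])-S(212,84))
    return r
s=least_squares(f,[443,-71,6]);print(s.x,np.round(s.fun,1))
o=get_obs();Rm=R.from_rotvec(o['orientation']).as_matrix();print(Rm.round(3),o['ee_pos'],o['qpos'].round(3))
yaw=np.radians(s.x[2]-144+180);print('wheel yaw',yaw)
for sg in(1,-1):
    a=yaw+sg*np.pi/2; y=np.array([np.cos(a),np.sin(a),0]);z=np.array([0,0,-1.]);Rt=np.c_[np.cross(y,z),y,z]
    print(sg,R.from_matrix(Rm.T@Rt).as_rotvec()/1.5, Rm.T@(np.array([s.x[0],s.x[1],100])-o['ee_pos'])/300)
E
```

```text
[441.62392853 -71.67301479   6.37845829] [-0.6 -0.1 -0.5  0.2 -0.3 -1.  -0.5 -0.6  0.4 -1.   0.5  1.4  0.   0.4]
[[ 0.961  0.276 -0.   ]
 [ 0.276 -0.961  0.   ]
 [ 0.    -0.    -1.   ]] [ 172.58292578 -600.5068553   222.40945755] [-1.31   0.423  1.63   0.     1.089 -0.019]
wheel yaw 0.7396436290229298
1 [-1.13012896e-04  4.38009578e-04  1.78782380e+00] [ 1.34871879 -1.44637861  0.40875906]
-1 [-3.20884317e-04 -8.27928602e-05 -3.06571250e-01] [ 1.34871879 -1.44637861  0.40875906]
```

step_arm(deltas=[[[0.67,-0.72,0],[0,0,-0.3066],1],[[0.67,-0.72,0],[0,0,-0.3066],1],[[0.67,-0.72,0],[0,0,-0.3066],1],[[0.67,-0.72,0],[0,0,-0.3066],1],[[0.67,-0.72,0],[0,0,-0.3066],1],[[0.67,-0.72,0],[0,0,-0.3066],1],[[0.67,-0.72,0],[0,0,-0.3066],1],[[0.67,-0.72,0],[0,0,-0.3066],1],[[0.67,-0.72,0],[0,0,-0.3066],1],[[0.67,-0.72,0],[0,0,-0.3066],1],[[0.67,-0.72,0],[0,0,-0.3066],1]])

```text
t: 1.22
ee_pos: [306.0, -338.8, 222.9]
orientation: [2.929, 1.134, 0.0]
ft_force: [0.4, 0.3, 0.7]
width: 88.0
grasp_force: 0.0
```

```bash
cat >> h.py <<'E'
def go(x,y,z,yaw):
    "relative move (units) to TCP at x,y,z with tool x-axis at world yaw, tool down"
    o=get_obs();Rm=R.from_rotvec(o['orientation']).as_matrix()
    c,s=np.cos(yaw),np.sin(yaw);Rt=np.array([[c,s,0],[s,-c,0],[0,0,-1.]])
    print('shift',(Rm.T@(np.array([x,y,z])-o['ee_pos'])/300).round(4),'turn',(R.from_matrix(Rm.T@Rt).as_rotvec()/1.5).round(4))
    print('t',round(float(o['t']),2),'pos',o['ee_pos'].round(1),'yaw',np.arctan2(Rm[1,0],Rm[0,0]).round(4),'ft',o['ft_force'].round(1),'w',round(float(o['width']),1),'q',o['qpos'].round(2),'M',o['moment'].round(2))
E
python3 -c "
from h import *
go(442,-71.5,100,.74)"
```

```text
shift [ 0.9351 -0.3536  0.409 ] turn [ 0.0006  0.0002 -0.0007]
t 1.22 pos [ 306.  -338.8  222.9] yaw 0.739 ft [0.4 0.3 0.7] w 88.0 q [-0.86  0.17  1.99 -0.    0.98 -0.03] M [0.02 0.04 0.01]
```

step_arm(deltas=[[[0.935,-0.3536,0],[0,0,0],1],[[0.935,-0.3536,0],[0,0,0],1],[[0.935,-0.3536,0],[0,0,0],1],[[0.935,-0.3536,0],[0,0,0],1],[[0.935,-0.3536,0],[0,0,0],1],[[0.935,-0.3536,0],[0,0,0],1],[[0.935,-0.3536,0],[0,0,0],1],[[0.935,-0.3536,0.3],[0,0,0],1],[[0.935,-0.3536,0.409],[0,0,0],1],[[0.935,-0.3536,0.409],[0,0,0],1],[[0.935,-0.3536,0.409],[0,0,0],1],[[0.935,-0.3536,0.409],[0,0,0],1]])

```text
t: 2.22
ee_pos: [440.5, -70.9, 98.4]
orientation: [-2.927, -1.132, 0.008]
ft_force: [-0.4, 0.2, 0.6]
width: 87.9
grasp_force: 0.0
```

```bash
python3 - <<'E'
from h import *
go(442,-71.5,18,.74)
a=[]
for n,u,v in(('top',324,184),('scene',320,150)):
    im=cam(n)['pixels'][v:v+60,u:u+50,::-1];a.append(cv2.resize(im,None,fx=8,fy=8,interpolation=cv2.INTER_CUBIC))
cv2.imwrite('pics/c2.png',np.hstack(a))
E
```

```text
shift [0.0034 0.0062 0.2681] turn [-0.0031  0.0024 -0.0013]
t 2.22 pos [440.5 -70.9  98.4] yaw 0.7381 ft [-0.4  0.2  0.6] w 87.9 q [-0.19  0.38  2.09 -0.    0.68  0.65] M [0.02 0.03 0.01]
```

View pics/c2.png

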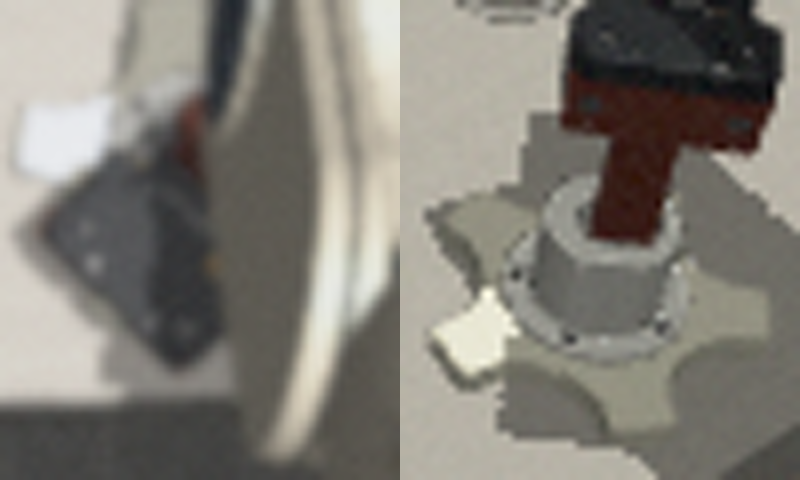

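The fingers straddle the boss: in the scene view the near finger tip is at panel (625,240), in line with the flat. I'll go down and close.

step_arm(deltas=[[[0.003,0.005,0.1],[0,0,0],1],[[0.003,0.005,0.2],[0,0,0],1],[[0.003,0.005,0.25],[0,0,0],1],[[0.003,0.005,0.265],[0,0,0],1],[[0.003,0.005,0.265],[0,0,0],1],[[0.003,0.005,0.265],[0,0,0],-1],[[0.003,0.005,0.265],[0,0,0],-1],[[0.003,0.005,0.265],[0,0,0],-1],[[0.003,0.005,0.265],[0,0,0],-1],[[0.003,0.005,0.265],[0,0,0],-1],[[0.003,0.005,0.265],[0,0,0],-1],[[0.003,0.005,0.265],[0,0,0],-1],[[0.003,0.005,0.265],[0,0,0],-1],[[0.003,0.005,0.265],[0,0,0],-1],[[0.003,0.005,0.265],[0,0,0],-1]])

```text
t: 3.57
ee_pos: [444.3, -70.8, 20.8]
orientation: [2.928, 1.136, 0.002]
ft_force: [0.8, -2.2, 5.3]
width: 46.0
grasp_force: 30.0
```

```bash
python3 -c "
from h import *
go(442,-71.5,180,.74)"
```

```text
shift [-0.0067 -0.0029 -0.5306] turn [ 0.0008 -0.0005 -0.0001]
t 3.57 pos [444.3 -70.8  20.8] yaw 0.7399 ft [ 0.8 -2.2  5.3] w 46.0 q [-0.18  0.54  2.11 -0.    0.49  0.65] M [-0.35 -0.23  0.1 ]
```

step_arm(deltas=[[[0,0,-0.05],[0,0,0],-1],[[0,0,-0.15],[0,0,0],-1],[[0,0,-0.25],[0,0,0],-1],[[0,0,-0.35],[0,0,0],-1],[[0,0,-0.45],[0,0,0],-1],[[0,0,-0.52],[0,0,0],-1],[[0,0,-0.54],[0,0,0],-1],[[0,0,-0.54],[0,0,0],-1],[[0,0,-0.54],[0,0,0],-1],[[0,0,-0.54],[0,0,0],-1]])

```text
t: 4.4
ee_pos: [442.0, -70.3, 180.6]
orientation: [-2.927, -1.135, 0.005]
ft_force: [-0.2, 0.5, -5.4]
width: 45.8
grasp_force: 29.9
```

```bash
python3 -c "
from h import *
go(473,200,180,.25);go(473,287.5,180,.25)"
```

```text
shift [ 0.6836 -0.596   0.0024] turn [-0.0016  0.0019  0.3264]
t 4.4 pos [442.  -70.3 180.6] yaw 0.7397 ft [-0.2  0.5 -5.4] w 45.8 q [-0.18  0.23  2.04  0.    0.88  0.65] M [-0.02 -0.07  0.03]
shift [ 0.8802 -0.8115  0.0026] turn [-0.0016  0.0019  0.3264]
t 4.4 pos [442.  -70.3 180.6] yaw 0.7397 ft [-0.2  0.5 -5.4] w 45.8 q [-0.18  0.23  2.04  0.    0.88  0.65] M [-0.02 -0.07  0.03]
```

step_arm(deltas=[[[0.04,-0.037,0],[0,0,0.02],-1],[[0.11,-0.1,0],[0,0,0.05],-1],[[0.18,-0.166,0],[0,0,0.08],-1],[[0.25,-0.23,0],[0,0,0.11],-1],[[0.33,-0.304,0],[0,0,0.14],-1],[[0.41,-0.378,0],[0,0,0.17],-1],[[0.49,-0.452,0],[0,0,0.2],-1],[[0.57,-0.526,0],[0,0,0.23],-1],[[0.65,-0.6,0],[0,0,0.26],-1],[[0.72,-0.664,0],[0,0,0.29],-1],[[0.78,-0.72,0],[0,0,0.31],-1],[[0.83,-0.765,0],[0,0,0.326],-1],[[0.865,-0.797,0],[0,0,0.3264],-1],[[0.88,-0.8115,0],[0,0,0.3264],-1],[[0.88,-0.8115,0],[0,0,0.3264],-1],[[0.88,-0.8115,0],[0,0,0.3264],-1],[[0.88,-0.8115,0],[0,0,0.3264],-1]])

```text
t: 5.82
ee_pos: [474.0, 285.9, 181.9]
orientation: [3.116, 0.391, -0.002]
ft_force: [0.2, -0.2, -4.2]
width: 45.7
grasp_force: 29.9
```

```bash
python3 - <<'E'
from h import *
go(473,287.5,145,.25)
a=[]
for n,u,v in(('top',190,150),('scene',195,160)):
    im=cam(n)['pixels'][v:v+90,u:u+80,::-1];a.append(cv2.resize(im,None,fx=5,fy=5,interpolation=cv2.INTER_CUBIC))
cv2.imwrite('pics/c3.png',np.hstack(a))
E
```

```text
shift [-0.0018 -0.0061  0.1231] turn [ 0.0004  0.001  -0.0002]
t 5.82 pos [474.  285.9 181.9] yaw 0.2497 ft [ 0.2 -0.2 -4.2] w 45.7 q [ 0.52  0.37  1.82 -0.    0.95  1.84] M [0.   0.   0.01]
```

View pics/c3.png

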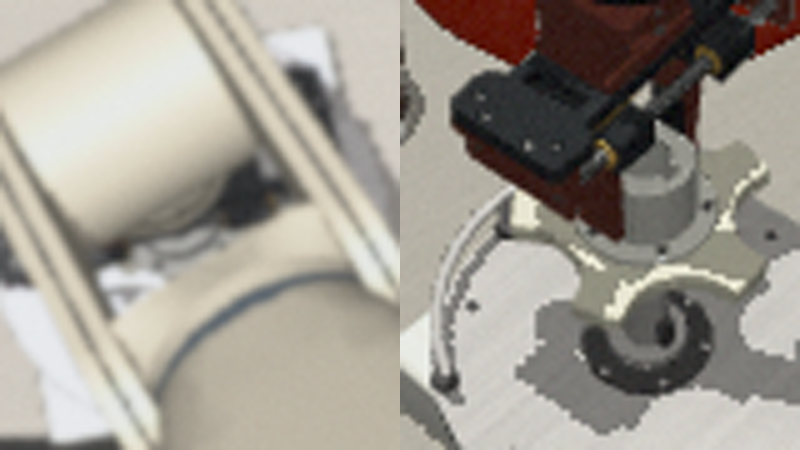

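The wheel is held level above the spindle. Its tooth tips show at scene panel (592,318), (757,278) and (767,163), and the top view is blocked by the arm. I'll fit the wheel's offset in the hand.

```bash
python3 - <<'E'
from h import *
S=lambda x,y:px(x-400,y,195,160,5)
def P(p,k,z=174):
    a=np.radians(np.degrees(.25)+180+72*k)+p[2]
    return proj('scene',[p[0]+68*np.cos(a),p[1]+68*np.sin(a),z])
for k in range(5):
    q=P([473.5,286.5,0],k);print(k,((q-[195,160])*5+[400,0]).round())
obs={0:S(757,278),1:S(767,163),4:S(592,318)}
import itertools
def rep(m):
    s=least_squares(lambda p:np.concatenate([P(p,k)-uv for k,uv in m.items()]),[473.5,286.5,0]);print(s.x.round(3),s.fun.round(2))
rep(obs)
E
```

```text
0 [747. 271.]
1 [753. 147.]
2 [609. 106.]
3 [506. 198.]
4 [587. 305.]
[ 4.66487e+02  2.86242e+02 -2.70000e-02] [-0.26  1.19 -0.3  -0.67  0.54 -0.54]
```

```bash
cat >> h.py <<'E'
from scipy.optimize import minimize
from scipy.ndimage import map_coordinates
def outline(d):
    a=np.linspace(-np.pi,np.pi,720);r=np.full(a.shape,68.)
    for k in range(5):
        b=(a-(np.pi+np.radians(36+72*k))+np.pi)%(2*np.pi)-np.pi
        q=31**2-(d*np.sin(b))**2; ok=(q>0)&(np.abs(b)<1)
        rr=d*np.cos(b)-np.sqrt(np.maximum(q,0)); r=np.where(ok,np.minimum(r,rr),r)
    return np.c_[r*np.cos(a),r*np.sin(a)]
def pts(p,d,z):
    c,s=np.cos(p[2]),np.sin(p[2]);q=outline(d)@np.array([[c,s],[-s,c]]);o=np.c_[q+p[:2],np.full(len(q),z+12.)]
    t=np.linspace(0,2*np.pi,120);h=np.c_[p[0]+26*np.cos(t),p[1]+26*np.sin(t),np.full(120,z+54.)]
    return o,h
def projm(n,P):
    g=cam(n);q=np.c_[P,np.ones(len(P))]@np.linalg.inv(g['T']).T
    return np.c_[g['fx']*q[:,0]/q[:,2]+g['cx'],g['fy']*q[:,1]/q[:,2]+g['cy']]
def grad(im,s):
    im=cv2.GaussianBlur(im.astype(np.float32),(0,0),s)
    return np.minimum(np.hypot(*[np.abs(cv2.Sobel(im,cv2.CV_32F,*k)).max(2) for k in((1,0),(0,1))]),60)
def energy(n,G,p,d,z):
    return np.mean([map_coordinates(G,u[:,::-1].T,order=1).mean() for u in [projm(n,pts(p,d,z)[0])]])
E
python3 - <<'E'
from h import *
ims={n:cv2.imread(f'pics/{n}0.png') for n in('top','scene')}
for ns in(('top','scene'),('scene',),('top',)):
    best=None
    for d in(66,68,70,72,74):
        x=np.array([441.6,-71.7,.74])
        for s in(1.5,.7):
            G={n:grad(ims[n],s) for n in ns}
            f=lambda p:-sum(energy(n,G[n],[p[0],p[1],p[2]/50],d,0) for n in ns)
            m=minimize(f,[x[0],x[1],x[2]*50],method='Nelder-Mead',options=dict(initial_simplex=np.array([x[0],x[1],x[2]*50])+np.array([[0,0,0],[4,0,0],[0,4,0],[0,0,4]])))
            x=m.x/[1,1,50]
        print(ns,d,x.round(3),round(m.fun,2))
cur=get_image('scene')['pixels'][:,:,::-1]
for d in(68,70,72):
  for z in(160,163):
    x=np.array([470,286,.25])
    for s in(1.5,.7):
        G=grad(cur,s);f=lambda p:-energy('scene',G,[p[0],p[1],p[2]/50],d,z)
        m=minimize(f,[x[0],x[1],x[2]*50],method='Nelder-Mead',options=dict(initial_simplex=np.array([x[0],x[1],x[2]*50])+np.array([[0,0,0],[4,0,0],[0,4,0],[0,0,4]])));x=m.x/[1,1,50]
    print('cur',d,z,x.round(3),round(m.fun,2))
E
```

```text
('top', 'scene') 66 [445.388 -65.356   0.759] -93.63
('top', 'scene') 68 [447.452 -73.739   0.758] -97.15
('top', 'scene') 70 [443.716 -74.26    0.755] -106.28
('top', 'scene') 72 [443.633 -73.769   0.757] -115.59
('top', 'scene') 74 [443.53  -73.603   0.758] -118.52
('scene',) 66 [442.598 -64.294   0.713] -56.27
('scene',) 68 [445.105 -73.159   0.759] -57.93
('scene',) 70 [443.889 -72.489   0.761] -58.69
('scene',) 72 [441.913 -72.111   0.763] -59.75
('scene',) 74 [442.389 -71.053   0.767] -59.77
('top',) 66 [447.595 -64.711   0.788] -38.67
('top',) 68 [448.849 -73.757   0.754] -40.97
('top',) 70 [443.641 -74.944   0.756] -47.96
('top',) 72 [443.805 -73.946   0.756] -56.42
('top',) 74 [443.69  -73.823   0.756] -59.14
cur 68 160 [4.74875e+02 2.85719e+02 1.75000e-01] -55.96
cur 68 163 [4.73089e+02 2.86970e+02 1.82000e-01] -55.97
cur 70 160 [4.74846e+02 2.84713e+02 2.21000e-01] -56.52
cur 70 163 [4.72923e+02 2.86055e+02 2.21000e-01] -56.48
cur 72 160 [4.76299e+02 2.84077e+02 2.20000e-01] -56.47
cur 72 163 [4.74368e+02 2.85542e+02 2.20000e-01] -56.41
```

The edge fits put the wheel axis within about 2 mm of the spindle axis, and the taper captures 5 mm. By commanded z, the underside is 20.5 mm below the TCP. So contact should come at TCP z of about 140 (tip) and 112.5 (key), with home at 92.5. I'll go down in steps.

step_arm(deltas=[[[0,-0.003,0.04],[0,0,0],-1],[[0,-0.003,0.09],[0,0,0],-1],[[0,-0.003,0.12],[0,0,0],-1],[[0,-0.003,0.13],[0,0,0],-1],[[0,-0.003,0.14],[0,0,0],-1],[[0,-0.003,0.145],[0,0,0],-1],[[0,-0.003,0.15],[0,0,0],-1],[[0,-0.003,0.15],[0,0,0],-1]])

```text
t: 6.78
ee_pos: [474.4, 288.1, 137.6]
orientation: [-3.117, -0.392, -0.001]
ft_force: [0.0, -0.6, -5.0]
width: 46.0
grasp_force: 29.9
```

```bash
python3 -c "
from h import *
go(473,287.5,115,.25)"
```

```text
shift [-0.005   0.001   0.0753] turn [-0.0001 -0.0003  0.0001]
t 6.78 pos [474.4 288.1 137.6] yaw 0.2501 ft [ 0.  -0.6 -5. ] w 46.0 q [0.52 0.44 1.85 0.   0.86 1.85] M [ 0.02 -0.04 -0.01]
```

step_arm(deltas=[[[0,0,0.005],[0,0,0],-1],[[0,0,0.01],[0,0,0],-1],[[0,0,0.013],[0,0,0],-1],[[0,0,0.013],[0,0,0],-1]])

```text
t: 7.12
ee_pos: [474.5, 288.1, 133.7]
orientation: [-3.117, -0.392, -0.001]
ft_force: [0.6, -0.3, -3.9]
width: 46.0
grasp_force: 29.9
```

step_arm(deltas=[[[0,0,0.005],[0,0,0],-1],[[0,0,0.01],[0,0,0],-1],[[0,0,0.012],[0,0,0],-1],[[0,0,0.012],[0,0,0],-1]])

```text
t: 7.45
ee_pos: [474.7, 287.9, 129.9]
orientation: [3.117, 0.392, 0.001]
ft_force: [3.6, -2.7, -5.3]
width: 45.5
grasp_force: 30.0
```

step_arm(deltas=[[[0.002,0.002,0.003],[0,0,0],-1],[[0.002,0.002,0.008],[0,0,0],-1],[[0.002,0.002,0.013],[0,0,0],-1],[[0.002,0.002,0.013],[0,0,0],-1]])

```text
t: 7.78
ee_pos: [474.7, 287.6, 125.7]
orientation: [3.117, 0.392, -0.001]
ft_force: [1.0, -0.5, -5.9]
width: 46.0
grasp_force: 29.9
```

step_arm(deltas=[[[0,0,0.008],[0,0,0],-1],[[0,0,0.016],[0,0,0],-1],[[0,0,0.024],[0,0,0],-1],[[0,0,0.032],[0,0,0],-1],[[0,0,0.036],[0,0,0],-1],[[0,0,0.036],[0,0,0],-1]])

```text
t: 8.28
ee_pos: [474.8, 287.5, 114.8]
orientation: [3.117, 0.392, -0.001]
ft_force: [0.1, -0.6, -5.0]
width: 46.1
grasp_force: 29.9
```

step_arm(deltas=[[[0,0,0.004],[0,0,0],-1],[[0,0,0.008],[0,0,0],-1],[[0,0,0.012],[0,0,0],-1],[[0,0,0.012],[0,0,0],-1]])

```text
t: 8.62
ee_pos: [474.8, 287.5, 111.5]
orientation: [3.117, 0.392, -0.0]
ft_force: [0.3, 0.1, -5.1]
width: 46.0
grasp_force: 29.9
```

step_arm(deltas=[[[0,0,0.003],[0,0,0],-1],[[0,0,0.005],[0,0,0],-1],[[0,0,0.005],[0,0,0],-1]])

```text
t: 8.87
ee_pos: [474.9, 287.5, 110.1]
orientation: [3.117, 0.392, -0.0]
ft_force: [1.4, 0.0, -4.5]
width: 45.8
grasp_force: 29.9
```

step_arm(deltas=[[[0,0,0.003],[0,0,0],-1],[[0,0,0.006],[0,0,0],-1],[[0,0,0.006],[0,0,0],-1]])

```text
t: 9.12
ee_pos: [474.9, 287.6, 108.2]
orientation: [3.117, 0.392, -0.0]
ft_force: [0.0, -0.1, -4.3]
width: 45.9
grasp_force: 29.9
```

```bash
python3 -c "
from h import *
go(473,287.5,92.5,.25)"
```

```text
shift [-0.006  -0.0014  0.0523] turn [0.     0.0002 0.0001]
t 9.12 pos [474.9 287.6 108.2] yaw 0.2501 ft [ 0.  -0.1 -4.3] w 45.9 q [0.52 0.48 1.86 0.   0.8  1.84] M [ 0.04 -0.01 -0.01]
```

step_arm(deltas=[[[0,0,0.003],[0,0,0],-1],[[0,0,0.006],[0,0,0],-1],[[0,0,0.01],[0,0,0],-1],[[0,0,0.01],[0,0,0],-1]])

```text
t: 9.45
ee_pos: [474.8, 287.5, 105.1]
orientation: [3.117, 0.392, -0.001]
ft_force: [-0.0, 0.4, -4.7]
width: 46.0
grasp_force: 29.9
```

step_arm(deltas=[[[0,0,0.004],[0,0,0],-1],[[0,0,0.008],[0,0,0],-1],[[0,0,0.012],[0,0,0],-1],[[0,0,0.016],[0,0,0],-1],[[0,0,0.02],[0,0,0],-1],[[0,0,0.02],[0,0,0],-1]])

```text
t: 9.95
ee_pos: [474.8, 287.5, 99.1]
orientation: [3.117, 0.392, -0.001]
ft_force: [-0.7, -0.3, -5.5]
width: 45.8
grasp_force: 29.9
```

The wheel went past the key level with no resistance, so the keyway is in line. I'll ease it down to the shoulder.

step_arm(deltas=[[[0,0,0.004],[0,0,0],-1],[[0,0,0.008],[0,0,0],-1],[[0,0,0.012],[0,0,0],-1],[[0,0,0.015],[0,0,0],-1],[[0,0,0.015],[0,0,0],-1]])

```text
t: 10.37
ee_pos: [474.8, 287.6, 94.7]
orientation: [3.117, 0.392, -0.0]
ft_force: [0.1, 0.5, -5.3]
width: 45.8
grasp_force: 29.9
```

step_arm(deltas=[[[0,0,0.003],[0,0,0],-1],[[0,0,0.005],[0,0,0],-1],[[0,0,0.005],[0,0,0],-1]])

```text
t: 10.62
ee_pos: [474.9, 287.6, 93.3]
orientation: [-3.117, -0.392, 0.0]
ft_force: [-0.9, 0.9, -4.5]
width: 46.0
grasp_force: 29.9
```

step_arm(deltas=[[[0,0,0.002],[0,0,0],-1],[[0,0,0.004],[0,0,0],-1],[[0,0,0.004],[0,0,0],-1]])

```text
t: 10.87
ee_pos: [475.0, 287.7, 92.9]
orientation: [-3.117, -0.392, -0.0]
ft_force: [-2.1, -1.6, 3.0]
width: 45.6
grasp_force: 29.9
```

step_arm(deltas=[[[0,0,0.002],[0,0,0],-1],[[0,0,0.003],[0,0,0],-1],[[0,0,0.003],[0,0,0],-1]])

```text
t: 11.12
ee_pos: [475.0, 287.7, 92.8]
orientation: [-3.117, -0.392, -0.001]
ft_force: [-5.0, -2.6, 14.0]
width: 45.9
grasp_force: 29.9
```

There is firm contact of about 14 N at the shoulder height, so I'll release and retreat upward.

step_arm(deltas=[[[0,0,-0.003],[0,0,0],-1],[[0,0,-0.003],[0,0,0],0.6],[[0,0,-0.003],[0,0,0],0.6],[[0,0,-0.003],[0,0,0],0.6],[[0,0,-0.003],[0,0,0],0.6],[[0,0,-0.003],[0,0,0],0.6],[[0,0,-0.003],[0,0,0],0.6],[[0,0,-0.05],[0,0,0],0.6],[[0,0,-0.15],[0,0,0],0.6],[[0,0,-0.25],[0,0,0],0.6],[[0,0,-0.35],[0,0,0],0.6],[[0,0,-0.45],[0,0,0],0.6],[[0,0,-0.5],[0,0,0],0.6],[[0,0,-0.5],[0,0,0],0.6],[[0,0,-0.5],[0,0,0],0.6]])

```text
t: 12.37
ee_pos: [475.2, 287.7, 241.7]
orientation: [-3.116, -0.392, -0.002]
ft_force: [0.6, 0.2, -0.5]
width: 70.2
grasp_force: 0.0
```

```bash
python3 - <<'E'
from h import *
go(473,287.5,240,.25)
im=cam('scene')['pixels'][170:290,180:320,::-1].copy()
big=cv2.resize(im,None,fx=5,fy=5,interpolation=cv2.INTER_CUBIC)
t=np.linspace(0,2*np.pi,100)
for z,r,c in((120,8.5,(0,0,255)),(126,26,(0,200,0))):
    q=projm('scene',np.c_[473+r*np.cos(t),287.5+r*np.sin(t),np.full(100,z)])
    cv2.polylines(big,[np.int32((q-[180,170])*5+2)],True,c,1)
cv2.imwrite('pics/c4.png',big)
E
```

```text
shift [-0.0072 -0.0011  0.0058] turn [-0.0003 -0.0011  0.0001]
t 12.37 pos [475.2 287.7 241.7] yaw 0.2501 ft [ 0.6  0.2 -0.5] w 70.2 q [ 0.52  0.3   1.77 -0.    1.07  1.84] M [ 0.    0.   -0.04]
```

View pics/c4.png

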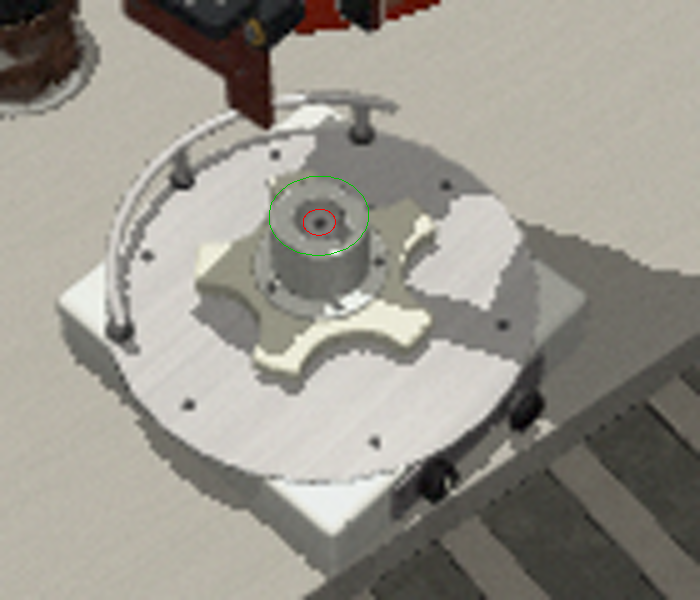

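The wheel sits level on the spindle. Its hub top matches the predicted home circle at (319,215), and the spindle end shows inside the bore at (320,222). The gripper is clear, so I'll hand in.

```bash
python3 -c "
from workcell import *
print(close_job())"
```

```text
the job is handed in; nothing more can be done
None
```

The five-pocket star wheel is on its spindle with the keyway over the key. It is home and level on the shoulder by the final camera check, released, and the job is handed in (no verdict was returned).

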